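Check the spring of the tilt plate against its scale mark

TASK

Check the spring of the tilt plate: with the fingertips against its upright pin, push the wooden chock sideways along the bench right out from under the plate, without gripping, lifting or tipping it. Then press the plate's pointer corner down until the pointer is level with the marker's tooth on the scale, not well past it, keep it there for a second, and release so that the plate springs back up. Leave the marker and everything else on the bench where they are.

Things in the scene. Friction and masses are not known exactly. Their poses are not given: they have to be found in the camera images.
- mount: The fixed tilt-plate stand (dark steel base screwed to the bench). Origin on the bench right under the plate's centre, z up. Its +x axis points from the plate's centre to the corner with the pointer; its y axis is the plate's hinge line; its +y side is the side towards which the chock sticks out.
- tilt_plate (a joint): Tilt of the square aluminium plate (160 x 160 x 8 mm, a diamond with corners 113 mm from its centre along mount x and y; at rest its top is 70, its underside 62 mm above the bench). It hinges about mount y through its centre, 66 mm above the bench. 0 rad = level, at rest on its upper stop; grows as the pointer corner goes down, end stop 0.33 rad. A spring returns it.
- press_spot (a point): Point on the plate's top face near the pointer corner, 85 mm from the plate's centre along mount +x, where to press; it moves with the plate. The plate is 56 mm wide there. The spring needs about 4 N here to start it and about 12 N at 0.22 rad.
- pointer_tip (a point): Tip of the thin dark pointer (6 mm wide, 5 mm thick) that sticks out of the plate's corner, 150 mm from the plate's centre along mount +x; 66 mm above the bench at rest; it moves with the plate, and sinks 150 mm x sin(tilt).
- marker_tip (a point): End of the small steel tooth (3 mm thick) of the marker on the upright white scale (24 mm wide, top 112 mm above the bench) beside the pointer, on its mount -y side. This is the mark: the pointer tip must come to its height, 18 to 33 mm below the pointer's rest. The tooth ends 5 mm short of the pointer's path. The marker stays where it is set.
- chock: Loose wooden chock (about 0.18 kg) that props the pointer corner. Origin on its underside, under its block's centre; z up, +y along its bar towards the pin, about mount +y. Block 36 (x) x 40 (y) mm, 60 mm tall, 2 mm below the plate, about 67 mm from the plate's centre along mount x. It is out from under the plate once its centre is over 87 mm to the mount's +y side.
- chock_pin (a point): Centre of the top of the chock's upright round pin, 18 mm thick, 70 mm above the bench, 125 mm from the chock's origin along its +y. The pin stands on the chock's bar (30 mm wide, 16 mm thick, from 20 mm behind the origin to 140 mm ahead along +y), which sticks out from under the plate. Between pin and plate edge is room for a closed gripper.
- jar: Bystander, leave alone: closed amber glass jar with a metal lid, 60 mm wide, 75 mm tall. Origin at the centre of its underside.
- glue: Bystander, leave alone: white glue bottle, 56 mm wide, 160 mm tall. Origin at the centre of its underside.
- frame_sample: Bystander, leave alone: L-shaped dark wood frame-corner sample, one leg 90 mm along its x (28 mm wide), one reaching 76 mm along its +y from the -x end, 25 mm high. Origin on the underside at the middle of the first leg.
- sanding_block: Bystander, leave alone: cork sanding block, 100 x 62 x 32 mm. Origin at the centre of its underside.
- screwdriver: Bystander, leave alone: screwdriver with a black handle, lying along its x. Origin on its underside.
- tin: Bystander, leave alone: small closed tin, 54 mm wide, 58 mm tall. Origin at the centre of its underside.
- offcut: Bystander, leave alone: loose wood offcut, 120 x 40 x 22 mm, lying. Origin at the centre of its underside.

How it is judged:
By the outcome, as a careful person would: the job done as asked, in the order asked, and still so for the second after the job is handed in, with the robot touching nothing.
It also fails if it takes over 48 s, if anything falls off the work surface, if the arm or the gripper's body presses on something with over 40 N, if the wrist force passes 120 N, or if a joint passes its speed limit or range.

ROBOT

A 6-joint arm with a two-finger parallel gripper is mounted at the origin on the work surface. World frame = base frame: x ahead of the robot, y to its left, z up, the work surface at z = 0. Lengths are in m, angles in degrees, forces in N, time in s.
With the tool pointing down it reaches from about 0.25 to 0.725 m from the base axis. Payload 9.7 kg.
Tool frame: the origin (TCP) lies on the centre line of the jaws, within the pads' length; the fingertips stand bot.nose_length ahead of it and the grasp point (between the pads) lies 11 mm behind it (bot.nose_length is the distance from the TCP to the fingertips, in m); z points along the fingers, y is the line along which they close (so a half turn about z gives the same grasp; the last joint's range is limited). The gripper opens to 85 mm and grips with 20 to 120 N. Pads are 22 mm wide; open, the fingers measure 114 mm over their backs; the gripper's body (76 mm by 85 mm) begins 54 mm behind the grasp point. The pads swing forward as they close: fully open they stand 13 mm farther back than shut.
Start: joints at [63.426, 4.979, 10.078, 95.1, 0, 90], TCP at [0.246, 0.492, 0.239] pointing down, gripper open.
Joint ranges: [-179.16, 179.16], [-48.56, 103.87], [-65.8, 70.77], [-126.05, 130.52], [-82.76, 87.17], [-180, 180]. Speed limits (degrees/s): [127.2, 127.2, 147.25, 180, 180, 180].

INTERFACE

Orientations are given as [roll, pitch, yaw] about the fixed x, y, z axes, in that order (R = Rz(yaw) Ry(pitch) Rx(roll)).
In Python, from workcell import bot gives the robot as it stands. The module is installed in compiled form; this text tells all that it offers.
- The arm moves only by the shell command python3 -m inch 'ROWS' [OPENING] [FORCE]. ROWS is JSON, a list of rows, each a list of 4 numbers: the shift along the world's x, y, z in cm, then the turn about the world's z in degrees. A call has exactly 8 rows; each row is the pose to reach, as a shift and turn from the pose commanded when the call began; what a row does not reach only later rows make up. A row lasts 1/8 s, in which the tool goes at most 62.5 mm and 10.7 degrees, less where a joint would pass 70% of its speed; a pose out of reach is approached as far as the arm can. A call with a gripper value outside its range is refused whole. OPENING is the finger opening in cm, from 0 to 8.54, set as the call begins (- or left out, the last holds). The fingers move at their own pace and stop on an object; FORCE is the grip in N (left out, the last holds). Time passes only in rows, so rows that repeat a pose let the fingers close, or fill a call up. It gives the time, the measured TCP pose, the force, the opening and the grip force at its end, in the units of the state.
- bot.get_obs(): the state, without advancing time (a new reading comes with each control period).
- bot.camera(name): name is "scene" or "top" or "wrist"; returns a dict with "img" (420x560x3 uint8, red, green, blue), "fovy" (degrees; the focal length in pixels is half the picture's height over the tangent of half this angle, whatever the lens; pixels are square), "cx", "cy" (the principal point, pixels), "dist" ([k1, k2, p1, p2, k3] as OpenCV has them; the pictures are not rectified), "R" (3x3) and "t" (3): a world point X has camera coordinates R X + t; the wrist camera has in their place "mount" (4x4, takes a point from camera to tool coordinates, whose origin is the TCP and whose axes are the flange's). Camera axes: x right, y down, z forward; pixel columns grow to the right and rows downward; lengths in m; the calibration is good to about 2 mm. A picture is of the moment at which its call begins: read the wrist's pose just before it. There is no depth.
- bot.job_done(): hands the job in; it is judged then, once.
Trained networks look in a picture, given as the dict that the camera call returned (one of the last four; its "shot" number tells which), for a name from the list of things; names that differ only in an ending like _2 or _b are one class to them, and where a whole thing is asked for, a point or a joint stands for the part that bears it (a point fixed in the world has none). Each returns a list of dicts, best first, with "score" (0 to 1); they miss things now and then, are a little off and sometimes report something else, mostly with a low value. They report only what shows in the picture. A call takes as long as a camera call.
- bot.find_in(thing, picture): "point" ([column, row] in pixels, amid what is visible of it).
- bot.landmark_of(thing, picture): "point" ([column, row] in pixels: a listed point, or the origin of a listed thing).
The state is a dict: "time": time; "q": joint angles; "qd": joint speeds; "joint_efforts": joint torques, N m; "ee_pos": TCP position; "tcp_rot": TCP orientation; "wrist_force": force on the tool from outside, world axes, zero at the start; "torque": the same for the moment, N m; "opening": finger opening in m; "grasp_force": force on a finger pad.
Only numpy, scipy, OpenCV 4.12 (cv2) and the standard library are available. Lean on these libraries where they do the work, as an engineer would, in place of code of your own. Each camera call takes 0.05 s, during which the arm holds its last target. There are 200 camera calls.

## Working session

There is one attempt and no reset: what is moved stays moved. The work goes in short steps, Python scripts to look and compute and a shell command to move; the robot and the scene stay as the last step left them, time stands still between calls to the robot, and variables do not carry over. Pictures are saved under pics/ and viewed, at most 10 in all, crops included, and the job is handed in when it is done.

```bash
mkdir -p pics; cat > h.py <<'E'
import numpy as np, cv2
from workcell import bot
def K(c):
    h=c["img"].shape[0]; f=h/2/np.tan(np.radians(c["fovy"]/2))
    return np.array([[f,0,c["cx"]],[0,f,c["cy"]],[0,0,1.]])
def ray(c,p):
    u=cv2.undistortPoints(np.array([[p]],float),K(c),np.array(c["dist"],float))[0,0]
    R=np.array(c["R"]);t=np.array(c["t"])
    return -R.T@t, R.T@np.array([u[0],u[1],1.])
def atz(c,p,z):
    o,d=ray(c,p); return o+d*(z-o[2])/d[2]
def tri(c1,p1,c2,p2):
    o1,d1=ray(c1,p1);o2,d2=ray(c2,p2)
    s=np.linalg.lstsq(np.c_[d1,-d2],o2-o1,rcond=None)[0]
    a=o1+s[0]*d1;b=o2+s[1]*d2
    return (a+b)/2,np.linalg.norm(a-b)
def proj(c,X):
    return cv2.projectPoints(np.array(X,float).reshape(-1,3),cv2.Rodrigues(np.array(c["R"]))[0],np.array(c["t"],float),K(c),np.array(c["dist"],float))[0][:,0]
E
python3 - <<'E'
from h import *
s=bot.camera("scene");t=bot.camera("top")
np.set_printoptions(precision=4,suppress=True)
for n,c in(("scene",s),("top",t)): cv2.imwrite(f"pics/{n}0.png",c["img"][:,:,::-1])
o=bot.get_obs(); print(o["time"],o["ee_pos"],o["tcp_rot"],bot.nose_length,o["opening"])
zs=dict(mount=0,press_spot=.07,pointer_tip=.066,marker_tip=None,chock=0,chock_pin=.07,jar=0,glue=0,frame_sample=0,sanding_block=0,screwdriver=0,tin=0,offcut=0)
for n,z in zs.items():
    a=bot.landmark_of(n,s)[:2];b=bot.landmark_of(n,t)[:2]
    print(n,[(np.round(x["point"],1),round(x["score"],2)) for x in a],[(np.round(x["point"],1),round(x["score"],2)) for x in b])
    if a and b: print("   tri",*tri(s,a[0]["point"],t,b[0]["point"]), *( [atz(s,a[0]["point"],z),atz(t,b[0]["point"],z)] if z is not None else []))
E
```

```text
0.1 [0.246  0.4917 0.2387] [-179.9325    0.0002  153.4225] 0.008 0.0850545869668029
mount [(array([228.6, 190.7]), 0.63), (array([362. , 172.9]), 0.58)] [(array([330. , 256.9]), 0.8)]
   tri [ 0.4788 -0.095  -0.0091] 0.0025049913333615253 [ 0.4842 -0.0957  0.    ] [ 0.4781 -0.0929  0.    ]
press_spot [(array([217.7, 212. ]), 0.6)] [(array([339.6, 210.9]), 0.63)]
   tri [ 0.574  -0.1107  0.0677] 0.0074016711419805275 [ 0.5749 -0.1143  0.07  ] [ 0.5736 -0.1068  0.07  ]
pointer_tip [(array([210.7, 240.2]), 0.87)] [(array([345.8, 183.8]), 0.93)]
   tri [ 0.635  -0.1246  0.0683] 0.007636536942485452 [ 0.6336 -0.1286  0.066 ] [ 0.6356 -0.121   0.066 ]
marker_tip [] [(array([345.4, 187.3]), 0.62), (array([237.3, 266.7]), 0.26)]
chock [(array([222.9, 219.3]), 0.57), (array([363.4, 171.7]), 0.37)] []
chock_pin [(array([281.3, 215.3]), 0.81)] [(array([281.2, 201.1]), 0.73)]
   tri [0.5918 0.0158 0.0727] 0.011049240143828382 [0.59   0.0105 0.07  ] [0.5928 0.0213 0.07  ]
jar [(array([156.9, 225.7]), 0.7)] [(array([394.2, 217.3]), 0.79)]
   tri [ 0.5704 -0.2414  0.0174] 0.0037776611846240624 [ 0.
[... 393 characters left out ...]
177  0.    ]
sanding_block [(array([323., 167.]), 0.65)] [(array([236.4, 264.1]), 0.83)]
   tri [0.4553 0.1158 0.0311] 0.005306057977188213 [0.4344 0.1188 0.    ] [0.4575 0.1213 0.    ]
screwdriver [(array([148., 283.]), 0.88)] [(array([397.9, 169.2]), 0.56)]
   tri [ 0.6886 -0.2554  0.0036] 0.003318538610367346 [ 0.687 -0.258  0.   ] [ 0.6894 -0.2546  0.    ]
tin [(array([291.5, 279.2]), 0.95)] [(array([279.4, 162.5]), 0.75)]
   tri [0.6983 0.0261 0.0013] 0.003480989467241658 [ 0.6977  0.0244 -0.    ] [0.6989 0.0278 0.    ]
offcut [(array([363.4, 174.8]), 0.69)] [(array([199.5, 266.7]), 0.9)]
   tri [ 0.4507  0.21   -0.0159] 0.002545922428369071 [0.4609 0.2068 0.    ] [0.4496 0.206  0.    ]
```

View pics/scene0.png

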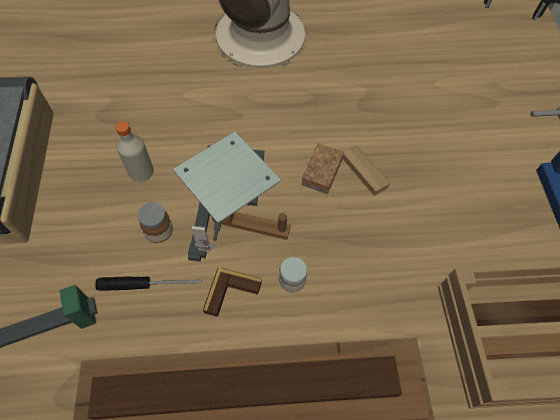

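View pics/top0.png

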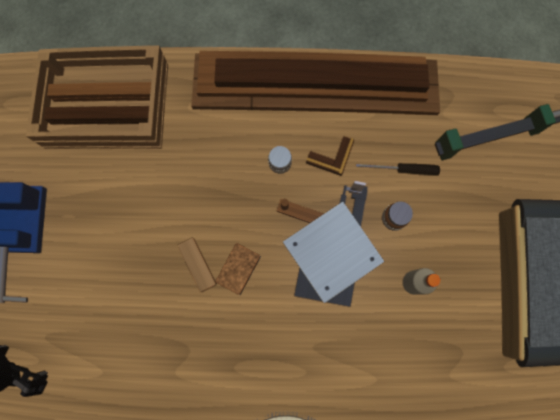

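The scene view shows the plate centred near (227,175), with the pin at (282,215), the scale and marker at (203,235), and the tin at (293,272). In the top view the pin is at (285,205), the pointer at (346,187) and the scale at (358,190). The detections agree with these positions. Next I'll bring the wrist camera over to measure more precisely.

```bash
python3 -m inch '[[4,-6,1,-10],[8,-12,2,-20],[12,-18,3,-30],[16,-24,4,-40],[20,-30,4,-50],[24,-36,4,-60],[28,-42,4,-70],[30,-47,4,-76]]' 0.8 20
cat >> h.py <<'E'
from scipy.spatial.transform import Rotation as Ro
def wrist():
    o=bot.get_obs(); c=bot.camera("wrist")
    M=np.array(c["mount"]); T=np.eye(4); T[:3,:3]=Ro.from_euler("xyz",o["tcp_rot"],degrees=True).as_matrix(); T[:3,3]=o["ee_pos"]
    W=np.linalg.inv(T@M); c["R"]=W[:3,:3]; c["t"]=W[:3,3]; return c
E
python3 - <<'E'
from h import *
np.set_printoptions(precision=4,suppress=True)
w=wrist(); cv2.imwrite("pics/w1.png",w["img"][:,:,::-1]); print(w["mount"],w["fovy"],-w["R"].T@w["t"])
np.savez("w1.npz",**{k:w[k] for k in("img","fovy","cx","cy","dist","R","t")})
for n,z in dict(mount=0,press_spot=.07,pointer_tip=.066,marker_tip=.04,chock=0,chock_pin=.07).items():
    a=bot.landmark_of(n,w)[:2]; print(n,[(np.round(x["point"],1),round(x["score"],2),atz(w,x["point"],z)) for x in a])
E
```

```text
time: 2.4
ee_pos: [0.5181, 0.0731, 0.279]
tcp_rot: [180.0, -0.0, 77.2]
wrist_force: [0.5, 1.1, -1.0]
opening: 0.0079
grasp_force: 0.0
[[ 0.001  -0.9645 -0.264   0.0666]
 [ 1.      0.001   0.0003 -0.0006]
 [-0.     -0.264   0.9645 -0.1339]
 [ 0.      0.      0.      1.    ]] 66.71795800582476 [0.5323 0.1381 0.4129]
mount [(array([282.3, 290.7]), 0.76, array([ 0.4831, -0.0953,  0.    ]))]
press_spot []
pointer_tip [(array([447.7, 275. ]), 0.31, array([ 0.6896, -0.0819,  0.066 ]))]
marker_tip []
chock [(array([330.1, 289.5]), 0.88, array([ 0.5509, -0.1088,  0.    ]))]
chock_pin [(array([354.3, 215. ]), 0.64, array([0.5911, 0.019 , 0.07  ]))]
```

View pics/w1.png

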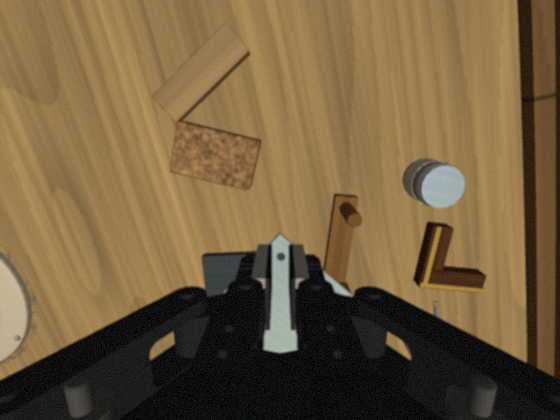

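The wrist view shows the pin top at (353,219), the bar running to (340,280) and the tin at (435,185). The fingers hide the pointer. I'll zoom the fixed cameras in on the marker.

```bash
python3 - <<'E'
from h import *
np.set_printoptions(precision=4,suppress=True)
for n in("scene","top"):
    c=bot.camera(n); np.savez(n+".npz",**{k:c[k] for k in("img","fovy","cx","cy","dist","R","t")}); print(n,-np.array(c["R"]).T@c["t"],c["fovy"])
a=cv2.imread("pics/scene0.png")[195:275,170:220+0+0+0];b=cv2.imread("pics/top0.png")[165:245,325:375]
im=np.hstack([cv2.resize(x,None,fx=7,fy=7,interpolation=cv2.INTER_CUBIC) for x in(a,b)]);print(im.shape);cv2.imwrite("pics/crop1.png",im)
E
```

```text
scene [ 1.034  -0.0446  0.8994] 47.4312747874428
top [0.3876 0.0156 1.149 ] 45.40357950269955
(560, 700, 3)
```

View pics/crop1.png

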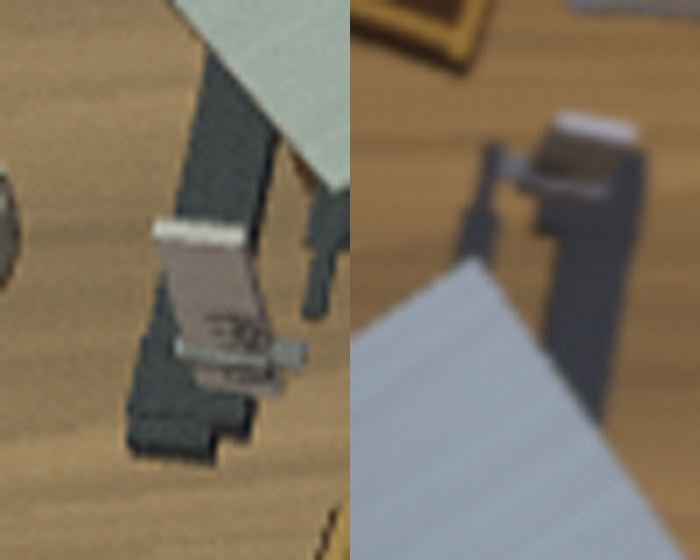

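The scene crop shows the tooth end at full-image (213.6,245.4) and the pointer end at (214.7,240.5). In the top crop the tooth end is at (346.4,188.3), the pointer end at (345.2,185.8) and the plate corner at (342.9,202.1).

```bash
cat > fit.py <<'E'
from h import *
from scipy.optimize import least_squares
np.set_printoptions(precision=4,suppress=True)
S=dict(np.load("scene.npz"));T=dict(np.load("top.npz"))
S["img"]=cv2.imread("pics/scene0.png")[:,:,::-1];T["img"]=cv2.imread("pics/top0.png")[:,:,::-1]
def corners(c,seed):
    g=cv2.GaussianBlur(np.ascontiguousarray(c["img"]),(3,3),0); h=cv2.cvtColor(g,cv2.COLOR_RGB2HSV)
    m=((g[:,:,2].astype(int)>=g[:,:,0]-8)&(g[:,:,1]>110)).astype(np.uint8)
    m=cv2.morphologyEx(m,cv2.MORPH_OPEN,np.ones((5,5)))
    n,l=cv2.connectedComponents(m); q=(l==l[seed[1],seed[0]]).astype(np.uint8)
    ct=max(cv2.findContours(q,0,2)[0],key=cv2.contourArea); hull=cv2.convexHull(ct)
    p=cv2.approxPolyDP(hull,8,True)[:,0].astype(float)
    # refine: fit lines to contour points
    ct=ct[:,0].astype(float); L=[]
    for i in range(len(p)):
        a,b=p[i],p[(i+1)%len(p)]; d=(b-a)/np.linalg.norm(b-a); n_=np.array([-d[1],d[0]])
        s=(ct-a)@d; k=(abs((ct-a)@n_)<3)&(s>6)&(s<np.linalg.norm(b-a)-6)
        v=cv2.fitLine(ct[k].astype(np.float32),cv2.DIST_HUBER,0,.01,.01)[:,0]; L.append(np.cross([*v[2:],1],[*(v[:2]+v[2:]),1]))
    P=[np.cross(L[i-1],L[i]) for i in range(len(L))]; return np.array([x[:2]/x[2] for x in P])
cs,ct_=corners(S,(225,175)),corners(T,(335,250)); print(cs,ct_)
def pts(p):
    x,y,a=p; ca,sa=np.cos(a),np.sin(a); r=.11314
    L=np.array([[r,0,.07],[0,r,.07],[-r,0,.07],[0,-r,.07],[.15,0,.066]])
    return np.c_[x+ca*L[:,0]-sa*L[:,1],y+sa*L[:,0]+ca*L[:,1],L[:,2]]
tips=[(S,cs,(214.7,240.5)),(T,ct_,(345.2,185.8))]
def near(c,cor,P):
    q=proj(c,P); return [cor[np.argmin(np.hypot(*(cor-x).T))]-x for x in q[:4]],q[4]
def res(p,cams=(0,1)):
    P=pts(p); r=[]
    for i in cams:
        c,cor,t=tips[i]; a,b=near(c,cor,P); r+=list(np.ravel(a))+list((b-np.array(t)))
    return np.array(r)
for cams in((0,),(1,),(0,1)):
    f=least_squares(res,[.479,-.094,-.19],kwargs=dict(cams=cams)); print(cams,f.x[:2],np.degrees(f.x[2]),np.sqrt(np.mean(f.fun**2)))
p=f.x
def loc(X): d=np.array(X)-[p[0],p[1],0]; ca,sa=np.cos(p[2]),np.sin(p[2]); return np.array([ca*d[0]+sa*d[1],-sa*d[0]+ca*d[1],d[2]])
if __name__=="__main__":
    for n,a,b in(("tooth",(213.6,245.4),(346.4,188.3)),("ptip",(214.7,240.5),(345.2,185.8)),("pin",(282.5,215.5),(284.8,203.5)),("pin_net",(281.3,215.3),(281.2,201.1))):
        X,e=tri(S,a,T,b); print(n,X,e,loc(X))
    print("wrist pin",loc([.5911,.019,.07]),"wrist chock",loc([.5509,-.1088,0]))
E
python3 fit.py
```

```text
[[234.3904 131.7803]
 [279.2791 180.0098]
 [217.534  221.584 ]
 [173.8763 169.44  ]] [[342.4203 201.3473]
 [382.89   261.1592]
 [323.4419 302.1569]
 [283.5217 241.4495]]
(0,) [ 0.4872 -0.0951] -10.100162997166612 0.9000667793051912
(1,) [ 0.4847 -0.0932] -10.278912609969712 0.8006733539251046
(0, 1) [ 0.4859 -0.0943] -10.202504117265116 0.9873465590656445
tooth [ 0.6316 -0.1259  0.0376] 8.84445112877553e-05 [ 0.149  -0.0053  0.0376]
ptip [ 0.6322 -0.1209  0.0607] 0.0011601848609881984 [ 0.1487 -0.0003  0.0607]
pin [0.5884 0.0132 0.0659] 0.0002599070817354209 [0.0818 0.1239 0.0659]
pin_net [0.5918 0.0158 0.0727] 0.011049240143828382 [0.0847 0.1271 0.0727]
wrist pin [0.0835 0.1301 0.07  ] wrist chock [ 0.0665 -0.0028  0.    ]
```

```bash
python3 -m inch '[[2,-3,-3,-2],[4,-6,-6,-5],[6.2,-8.8,-9,-5],[6.2,-8.8,-12,-5],[6.2,-8.8,-12.9,-5],[6.2,-8.8,-12.9,-5],[6.2,-8.8,-12.9,-5],[6.2,-8.8,-12.9,-5]]'
python3 - <<'E'
from h import *
np.set_printoptions(precision=4,suppress=True)
w=wrist(); cv2.imwrite("pics/w2.png",w["img"][:,:,::-1]);o=bot.get_obs();print(o["time"],o["ee_pos"],o["tcp_rot"])
for n,z in dict(chock_pin=.07,chock=0).items():
    print(n,[(np.round(x["point"],1),round(x["score"],2),atz(w,x["point"],z)) for x in bot.landmark_of(n,w)[:2]])
E
```

```text
time: 3.85
ee_pos: [0.5796, -0.0126, 0.1513]
tcp_rot: [179.9, -0.0, 72.5]
wrist_force: [-0.5, -0.9, -0.0]
opening: 0.0078
grasp_force: 0.0
3.9 [ 0.5795 -0.0128  0.151 ] [179.9139  -0.024   72.4498]
chock_pin [(array([285.6, 177. ]), 0.6, array([0.5917, 0.0138, 0.07  ]))]
chock [(array([283.2, 291. ]), 0.87, array([ 0.5529, -0.1076,  0.    ]))]
```

View pics/w2.png

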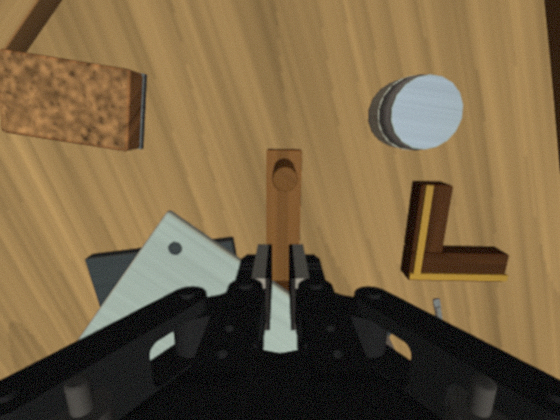

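The bar runs straight up the image with the pin top at (286,177), so the tool is aligned. There is about 9 mm of room ahead of the fingers. I'll back off slightly, descend, then push along the bar.

```bash
python3 -m inch '[[0.1,-0.6,-1,0],[0.1,-0.6,-3,0],[0.1,-0.6,-6,0],[0.1,-0.6,-9,0],[0.1,-0.6,-11,0],[0.1,-0.6,-11.9,0],[0.1,-0.6,-11.9,0],[0.1,-0.6,-11.9,0]]'
python3 -m inch '[[0.15,0.5,0,0],[0.3,1,0,0],[0.5,1.6,0,0],[0.75,2.4,0,0],[1,3.2,0,0],[1.25,4,0,0],[1.5,4.8,0,0],[1.75,5.6,0,0]]'
python3 - <<'E'
from h import *
np.set_printoptions(precision=4,suppress=True)
w=wrist(); cv2.imwrite("pics/w3.png",w["img"][:,:,::-1]);o=bot.get_obs();print(o["time"],o["ee_pos"])
for n,z in dict(chock_pin=.07).items():
    print(n,[(np.round(x["point"],1),round(x["score"],2),atz(w,x["point"],z)) for x in bot.landmark_of(n,w)[:2]])
E
```

```text
time: 5.0
ee_pos: [0.5807, -0.0191, 0.0319]
tcp_rot: [179.9, -0.0, 72.4]
wrist_force: [1.4, -0.4, 0.2]
opening: 0.0079
grasp_force: 0.0
time: 6.0
ee_pos: [0.5979, 0.0376, 0.031]
tcp_rot: [180.0, 0.0, 72.4]
wrist_force: [0.2, -2.5, 0.9]
opening: 0.0078
grasp_force: 0.5
6.05 [0.5981 0.0384 0.0309]
chock_pin [(array([282.4, 267.1]), 0.79, array([0.6043, 0.0569, 0.07  ]))]
```

View pics/w3.png

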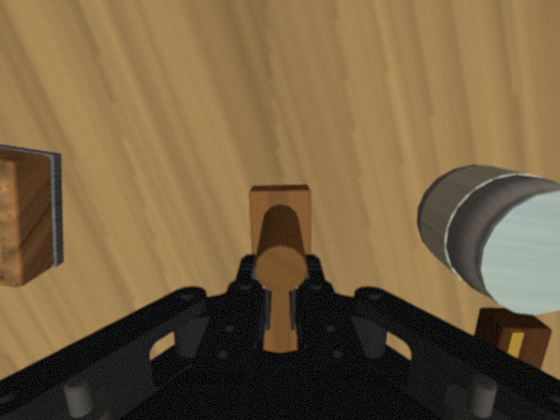

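The pin at (282,267) sits centred against the fingertips and the bar points straight ahead, so I'll keep pushing.

```bash
python3 -m inch '[[0.25,0.8,0,0],[0.5,1.6,0,0],[0.75,2.4,0,0],[1,3.2,0,0],[1.25,4,0,0],[1.55,4.9,0,0],[1.8,5.7,0,0],[2,6.3,0,0]]'
python3 -m inch '[[-0.15,-0.5,0,0],[-0.3,-1,0,0],[-0.6,-2,0,0],[-0.6,-2,3,0],[-0.6,-2,7,0],[-0.6,-2,11,0],[-0.6,-2,14,0],[-0.6,-2,14,0]]' 0
python3 - <<'E'
from fit import *
s=bot.camera("scene");t=bot.camera("top");w=wrist();cv2.imwrite("pics/scene2.png",s["img"][:,:,::-1])
for n in("chock_pin","chock"):
    a,b=bot.landmark_of(n,s),bot.landmark_of(n,t)
    z=.07 if n=="chock_pin" else 0
    for c,l in((s,a),(t,b),(w,bot.landmark_of(n,w))):
        if l: X=atz(c,l[0]["point"],z); print(n,l[0]["score"],X,loc(X))
E
```

```text
time: 7.1
ee_pos: [0.6178, 0.1006, 0.0309]
tcp_rot: [-180.0, 0.0, 72.4]
wrist_force: [-0.4, -0.5, -0.6]
opening: 0.0079
grasp_force: 0.3
time: 8.1
ee_pos: [0.6126, 0.0793, 0.1739]
tcp_rot: [179.8, -0.1, 72.4]
wrist_force: [0.6, 0.1, -0.1]
opening: 0.0004
grasp_force: 0.0
[[234.3904 131.7803]
 [279.2791 180.0098]
 [217.534  221.584 ]
 [173.8763 169.44  ]] [[342.4203 201.3473]
 [382.89   261.1592]
 [323.4419 302.1569]
 [283.5217 241.4495]]
(0,) [ 0.4872 -0.0951] -10.100162997166612 0.9000667793051912
(1,) [ 0.4847 -0.0932] -10.278912609969712 0.8006733539251046
(0, 1) [ 0.4859 -0.0943] -10.202504117265116 0.9873465590656445
chock_pin 0.69 [0.6276 0.1202 0.07  ] [0.1015 0.2361 0.07  ]
chock_pin 0.72 [0.6255 0.1195 0.07  ] [0.0995 0.2351 0.07  ]
chock 0.75 [ 0.5929 -0.0024  0.    ] [0.089  0.1093 0.    ]
chock 0.61 [0.5909 0.0035 0.    ] [0.086  0.1148 0.    ]
```

View pics/scene2.png

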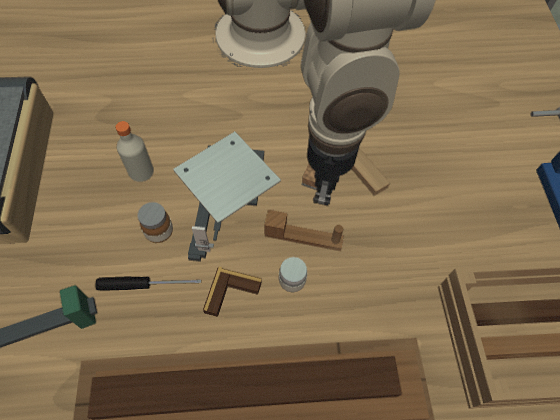

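The chock stands upright about 110 mm to the +y side, clear of the plate, and everything else is where it was. Next I'll take two wrist views for the height of the tooth.

```bash
cat > look.py <<'E'
import sys
from h import *
w=wrist(); np.savez(sys.argv[1]+".npz",**{k:w[k] for k in("img","fovy","cx","cy","dist","R","t")})
cv2.imwrite(f"pics/{sys.argv[1]}.png",w["img"][:,:,::-1])
print(bot.get_obs()["ee_pos"])
for n in("marker_tip","pointer_tip","press_spot"): print(n,[(np.round(x["point"],1),round(x["score"],2)) for x in bot.landmark_of(n,w)[:2]])
E
python3 -m inch '[[0.2,-5,0,2],[0.4,-10,0,4],[0.6,-15,0,7],[0.9,-20,0,7],[0.9,-25,-1,7],[0.9,-26.9,-1.4,7],[0.9,-26.9,-1.4,7],[0.9,-26.9,-1.4,7]]'
python3 look.py B
python3 -m inch '[[-4,0.7,0,0],[-8,1.4,0,0],[-12,2.1,-1,0],[-12.8,2.3,-3,0],[-12.8,2.3,-3,0],[-12.8,2.3,-3,0],[-12.8,2.3,-3,0],[-12.8,2.3,-3,0]]'
python3 look.py A
python3 -c "
import cv2,numpy as np
a=cv2.imread('pics/A.png');b=cv2.imread('pics/B.png')
cv2.imwrite('pics/AB.png',np.vstack([cv2.resize(np.hstack([a,b]),(800,300)),]))"
```

```text
time: 9.55
ee_pos: [0.6209, -0.1879, 0.1572]
tcp_rot: [180.0, -0.0, 79.5]
wrist_force: [-0.1, 0.3, 1.1]
opening: -0.0004
grasp_force: 0.0
[ 0.62097414 -0.18769868  0.15733451]
marker_tip [(array([279. , 126.1]), 0.51), (array([375.4,  99.2]), 0.27)]
pointer_tip [(array([280.3, 119.5]), 0.89)]
press_spot [(array([182.5, 124.1]), 0.77)]
time: 10.75
ee_pos: [0.4932, -0.1661, 0.1273]
tcp_rot: [180.0, 0.0, 79.4]
wrist_force: [-0.3, 0.3, -0.3]
opening: -0.0002
grasp_force: 0.0
[ 0.49309272 -0.16606851  0.12714612]
marker_tip [(array([466.9, 122.7]), 0.84)]
pointer_tip [(array([496.2, 118.8]), 0.9)]
press_spot [(array([498.9, 116.1]), 0.7), (array([389.8, 118.4]), 0.57)]
```

View pics/AB.png

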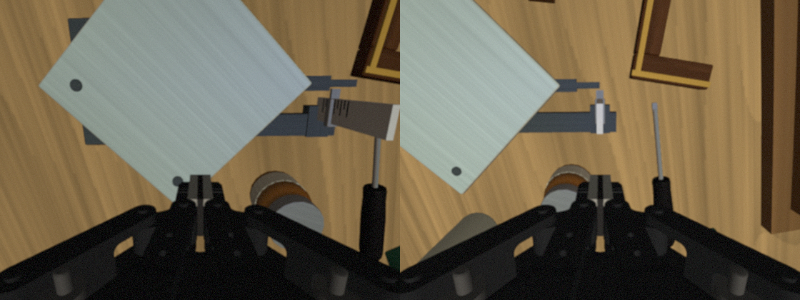

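Views A and B show the pointer tip at A (497,118) and B (280,119), and the tooth end at A (466,123) and B (279,126). I'll zoom in to refine those.

```bash
python3 -c "
import cv2,numpy as np
a=cv2.imread('pics/A.png')[95:165,450:510];b=cv2.imread('pics/B.png')[95:165,250:300]
cv2.imwrite('pics/AB2.png',np.hstack([cv2.resize(x,None,fx=7,fy=7,interpolation=cv2.INTER_CUBIC) for x in (a,b)]))"
```

```text
(no output)
```

View pics/AB2.png

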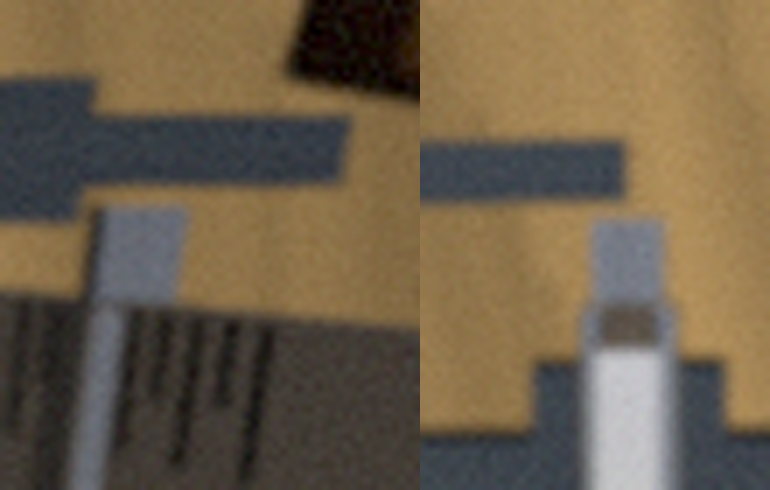

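The crop gives the tooth's top corners at A (464.3,124.3) and (476.3,124.3), and B (274.2,126.3) and (284.3,126.3). The pointer's end edge is at A (499.2,116) and B (278.7,118.9).

```bash
python3 - <<'E'
from fit import *
A=dict(np.load("A.npz"));B=dict(np.load("B.npz"))
for n,a,b in(("tooth -x top",(464.3,124.3),(274.2,126.3)),("tooth +x top",(476.3,124.3),(284.3,126.3)),("ptr end top",(499.2,116),(278.7,118.9)),("net tooth",(466.9,122.7),(279,126.1)),("net ptr",(496.2,118.8),(280.3,119.5))):
    X,e=tri(A,a,B,b);print(n,X,e,loc(X))
c=np.radians
for d in(19,20,21,22,23,24,25,26,27,28):
    t=np.arcsin(d/150)
    # contact edge at mount X=0.080: x cos t + 4 sin t = 80
    x=(80-4*np.sin(t))/np.cos(t); print(d,round(t,3),"edge z",66-x*np.sin(t)+4*np.cos(t))
E
```

```text
[[234.3904 131.7803]
 [279.2791 180.0098]
 [217.534  221.584 ]
 [173.8763 169.44  ]] [[342.4203 201.3473]
 [382.89   261.1592]
 [323.4419 302.1569]
 [283.5217 241.4495]]
(0,) [ 0.4872 -0.0951] -10.100162997166612 0.9000667793051912
(1,) [ 0.4847 -0.0932] -10.278912609969712 0.8006733539251046
(0, 1) [ 0.4859 -0.0943] -10.202504117265116 0.9873465590656445
tooth -x top [ 0.6273 -0.1261  0.0389] 0.00030688213628676667 [ 0.1448 -0.0063  0.0389]
tooth +x top [ 0.6349 -0.1275  0.0398] 0.0003338154150417941 [ 0.1525 -0.0063  0.0398]
ptr end top [ 0.6318 -0.1215  0.0681] 8.166586448204523e-05 [ 0.1484 -0.001   0.0681]
net tooth [ 0.631  -0.1262  0.0354] 0.0012538120033381167 [ 0.1485 -0.0057  0.0354]
net ptr [ 0.6327 -0.1227  0.0642] 0.001110317405437992 [ 0.1495 -0.002   0.0642]
19 0.127 edge z 59.81686359901419
20 0.134 edge z 59.273272060036874
21 0.14 edge z 58.72838553077901
22 0.147 edge z 58.182123942750714
23 0.154 edge z 57.63440620042436
24 0.161 edge z 57.085150116795816
25 0.167 edge z 56.53427234704062
26 0.174 edge z 55.98168832013317
27 0.181 edge z 55.42731216829082
28 0.188 edge z 54.87105665409712
```

Tooth centre is about 38 mm, so the pointer must sink about 28 mm (18–33 allowed). That is tilt 0.187 and about 11 N. Moving above the press spot.

```bash
python3 -m inch '[[3,2.2,0,0],[6,4.3,0,0],[7.8,5.6,0,0],[7.8,5.6,-2,0],[7.8,5.6,-3.4,0],[7.8,5.6,-3.4,0],[7.8,5.6,-3.4,0],[7.8,5.6,-3.4,0]]'
python3 look.py C
python3 -m inch '[[0,0,-0.5,0],[0,0,-1,0],[0,0,-1.3,0],[0,0,-1.6,0],[0,0,-1.9,0],[0,0,-2.1,0],[0,0,-2.3,0],[0,0,-2.4,0]]'
python3 look.py D
python3 -c "
import cv2,numpy as np
a=cv2.imread('pics/C.png');b=cv2.imread('pics/D.png')[200:340,380:520]
cv2.imwrite('pics/CD.png',np.hstack([cv2.resize(a,(400,300)),cv2.resize(b,(400,400))[:300]]))"
```

```text
time: 11.95
ee_pos: [0.571, -0.1102, 0.0938]
tcp_rot: [179.9, 0.0, 79.4]
wrist_force: [0.4, 0.4, -0.2]
opening: 0.0001
grasp_force: 0.0
[ 0.57094637 -0.11020787  0.09374211]
marker_tip [(array([374.1, 236.4]), 0.84)]
pointer_tip [(array([396.1, 248.3]), 0.76)]
press_spot [(array([278.8, 253.7]), 0.86), (array([477.8, 191.8]), 0.48)]
time: 13.15
ee_pos: [0.5707, -0.11, 0.0698]
tcp_rot: [180.0, -0.0, 79.4]
wrist_force: [-3.2, 0.7, 8.7]
opening: 0.0001
grasp_force: 4.0
[ 0.57065337 -0.10998966  0.06972157]
marker_tip [(array([388.2, 250.5]), 0.57)]
pointer_tip [(array([401.6, 253.6]), 0.72)]
press_spot [(array([152. , 223.1]), 0.67)]
```

View pics/CD.png

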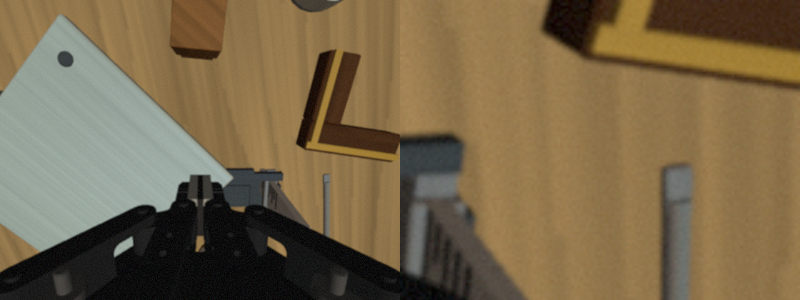

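The D crop shows the pointer end at about (402,254) and the tooth's end near (401,260) in the full image. I'll work out the tilt numerically from here.

```bash
cat > tilt.py <<'E'
import sys,io,contextlib
with contextlib.redirect_stdout(io.StringIO()): from fit import *
e=np.array([np.cos(p[2]),np.sin(p[2])]); n=np.array([-e[1],e[0]]); tip0=np.array([.6318,-.1215]); H=tip0-.15*e
def P(t,x=.15,y=0,dz=.0025):
    return np.r_[H+e*(x*np.cos(t)+dz*np.sin(t))+n*y, .066-x*np.sin(t)+dz*np.cos(t)]
def edge(c,t):
    # brightness along the pointer's axis past its tip, in model coordinates x (dark -> bright)
    g=cv2.cvtColor(np.ascontiguousarray(c["img"]),cv2.COLOR_RGB2GRAY)
    xs=np.arange(.130,.17,.0005); o=0
    for y in np.arange(-.0015,.0016,.0005):
        q=proj(c,[P(t,x,y) for x in xs]).astype(np.float32); o=o+cv2.remap(g,q[:,:1],q[:,1:],cv2.INTER_LINEAR)[:,0].astype(float)
    o=cv2.GaussianBlur(o[:,None],(1,7),0)[:,0]; d=np.diff(o); k=np.argmax(d); return xs[k]*1000+.25,d[k]
if __name__=="__main__":
    for f in sys.argv[1:]:
        c=dict(np.load(f+".npz")); print(f,"tooth (tri) proj",proj(c,[[.6273,-.1261,.0389],[.6349,-.1275,.0398]]).ravel())
        for s in(0,12,14,16,18,20,22,24,26,27,28,29,30,32):
            t=np.arcsin(s/150); print(s,proj(c,[P(t),P(t,dz=0)]).ravel(),edge(c,t))
E
python3 tilt.py C D
python3 - <<'E'
import numpy as np
g=np.load("D.npz")["img"].astype(int).sum(2)//3
print(g[246:266,384:412])
E
```

```text
C tooth (tri) proj [372.9183 237.7949 385.5704 238.2695]
0 [395.8318 248.1091 394.2248 246.33  ] (np.float64(149.75000000000003), np.float64(108.59375))
12 [388.0097 239.9933 386.265  238.4371] (np.float64(153.75000000000003), np.float64(79.796875))
14 [386.6384 238.7391 384.8741 237.2171] (np.float64(154.75000000000003), np.float64(56.609375))
16 [385.2491 237.5108 383.4659 236.0221] (np.float64(131.75), np.float64(64.046875))
18 [383.842  236.3075 382.0408 234.8514] (np.float64(132.25), np.float64(87.84375))
20 [382.4176 235.1286 380.5991 233.7042] (np.float64(132.75), np.float64(93.875))
22 [380.9761 233.9732 379.141  232.58  ] (np.float64(133.25), np.float64(82.34375))
24 [379.5179 232.8407 377.6668 231.4779] (np.float64(133.75), np.float64(65.125))
26 [378.043  231.7304 376.1767 230.3974] (np.float64(134.25), np.float64(43.625))
27 [377.2994 231.1834 375.4256 229.8651] (np.float64(134.25), np.float64(32.671875))
28 [376.5517 230.6417 374.6707 229.3379] (np.float64(134.25), np.float64(25.78125))
29 [375.8    230.1053 373.9119 228.8158] (np.float64(134.25), np.float64(21.015625))

[... 3164 characters left out ...]
 65  59  67  68  73  71  71  73  76  70  76  72  75  78  78  85  89  94
  102 110 107 105 110 114 118 122 125 126]
 [ 66  64  82  92  91  90  90  96  93  93  99  99 100  98 102 103 102 100
  110 106 100 106 108 109 119 124 122 120]
 [ 62  71  99 107 110 110 105 105 110 109 110 110 107 114 111 112 115 111
  111 111 111 109 105 110 116 120 125 122]
 [ 53  74 103 107 115 111 111 111 115 115 110 115 116 113 114 117 115 109
  110 114 110 110 108 114 116 119 124 125]
 [ 52  76 105 113 117 113 110 111 116 114 114 116 115 114 117 111 114 106
  113 113 108 106 109 112 113 119 121 121]
 [ 52  78 110 110 110 113 111 112 112 111 115 114 111 119 118 114 114 112
  112 108 108 107 109 112 117 120 125 124]]
```

The image gives a sink of 15.5 mm at this height, which fits the geometry with contact at about 80 mm. It needs about 6.8 mm more.

```bash
python3 -m inch '[[0,0,-0.15,0],[0,0,-0.3,0],[0,0,-0.45,0],[0,0,-0.55,0],[0,0,-0.62,0],[0,0,-0.66,0],[0,0,-0.66,0],[0,0,-0.66,0]]'
python3 look.py E; python3 tilt.py E | sed -n '1p;9,$p'
python3 - <<'E'
import numpy as np
g=np.load("E.npz")["img"].astype(int).sum(2)//3
print(g[240:268:2,380:412])
E
```

```text
time: 14.35
ee_pos: [0.5706, -0.11, 0.0637]
tcp_rot: [180.0, 0.0, 79.4]
wrist_force: [-5.7, 1.2, 11.2]
opening: -0.0001
grasp_force: 5.1
[ 0.5706449  -0.10995548  0.06368854]
marker_tip [(array([393.2, 258.1]), 0.86)]
pointer_tip [(array([393.5, 252. ]), 0.76)]
press_spot [(array([274.5, 263.5]), 0.58)]
E tooth (tri) proj [389.3854 258.0937 404.2405 258.7448]
24 [397.8077 253.102  395.3845 251.2191] (np.float64(148.75000000000003), np.float64(95.0))
26 [395.8717 251.5674 393.4439 249.7316] (np.float64(149.75000000000003), np.float64(96.859375))
27 [394.9004 250.8132 392.4705 249.0005] (np.float64(150.25000000000003), np.float64(93.984375))
28 [393.9268 250.0675 391.4949 248.2777] (np.float64(151.25000000000003), np.float64(93.59375))
29 [392.951  249.3303 390.5171 247.5629] (np.float64(151.75000000000003), np.float64(94.984375))
30 [391.973  248.6013 389.5372 246.8561] (np.float64(152.25000000000003), np.float64(94.90625))
32 [390.01   247.1676 387.5709 245.4659] (np.float64(153.25000000000003), np.float64(85.171875))
[[123 123 123 120 125 127 126 124 125 125 124 121 122 122 118 114 
[... 1096 characters left out ...]
2 102 107 105 109 108 108 112 121]
 [ 68  67  77  67  71  73  73  64  61  54  66  78  68  70  67  74  76  81
   80  79  79  76  78  80  95 107 110 107 110 106 113 112]
 [ 66  69  75  75  77  77  69  71  57  65  98 111 110 107 110 109 107 115
  111 116 111 112 114 113 113 112 110 109 104 108 113 115]
 [ 60  61  58  65  71  75  77  67  50  67 101 116 113 112 115 112 112 111
  112 112 114 115 111 110 109 109 113 105 101 112 111 111]
 [ 61  52  35  50  67  78  69  68  50  73 103 113 113 112 116 110 114 112
  111 111 117 112 116 113 114 109 113 109 107 104 111 114]
 [ 58  46  37  46  57  50  59  54  54  84 105 117 111 113 110 106 112 112
  114 113 114 115 113 115 112 109 107 107 110 107 104 109]]
```

The pointer has sunk about 26.5 mm and the target is about 28. I'll lower 0.8 mm more, hold, check, then release.

```bash
python3 -m inch '[[0,0,-0.04,0],[0,0,-0.08,0],[0,0,-0.08,0],[0,0,-0.08,0],[0,0,-0.08,0],[0,0,-0.08,0],[0,0,-0.08,0],[0,0,-0.08,0]]'
python3 look.py F; python3 tilt.py F | sed -n '1p;11,13p'
python3 -m inch '[[0,0,0,0],[0,0,0,0],[0,0,0,0],[0,0,0,0],[0,0,0,0],[0,0,0,0],[0,0,0,0],[0,0,0,0]]'
```

```text
time: 15.55
ee_pos: [0.5706, -0.11, 0.0629]
tcp_rot: [180.0, 0.0, 79.4]
wrist_force: [-5.9, 0.7, 11.4]
opening: -0.0003
grasp_force: 5.3
[ 0.57056617 -0.10994341  0.062925  ]
marker_tip [(array([392.7, 256.5]), 0.58)]
pointer_tip [(array([396.4, 249.2]), 0.58)]
press_spot [(array([272.6, 263.6]), 0.72)]
F tooth (tri) proj [389.9333 258.7232 404.8553 259.3801]
27 [395.4847 251.425  393.0366 249.596 ] (np.float64(149.75000000000003), np.float64(98.765625))
28 [394.5037 250.6726 392.0538 248.8667] (np.float64(150.25000000000003), np.float64(98.59375))
29 [393.5206 249.9287 391.0689 248.1456] (np.float64(150.75000000000003), np.float64(97.5))
time: 16.75
ee_pos: [0.5705, -0.11, 0.0629]
tcp_rot: [180.0, 0.0, 79.4]
wrist_force: [-4.9, 1.4, 12.7]
opening: -0.0004
grasp_force: 5.3
```

The pointer is at about 27.7 mm and was held there for over 1 s. Releasing now.

```bash
python3 -m inch '[[0,0,0.3,0],[0,0,0.7,0],[0,0,1.1,0],[0,0,1.5,0],[0,0,2,0],[0,0,4,0],[0,0,8,0],[0,0,10,0]]'
python3 -m inch '[[-3,4,2,0],[-6,8,2,0],[-6,12,2,0],[-6,16,2,0],[-6,20,2,0],[-6,20,2,0],[-6,20,2,0],[-6,20,2,0]]'
python3 - <<'E'
import tilt
from fit import *
s=bot.camera("scene");t=bot.camera("top")
for f,c,o in(("scene",s,"pics/scene0.png"),("top",t,"pics/top0.png")):
    for n in("pointer_tip","chock","chock_pin","jar","glue","frame_sample","screwdriver","tin","sanding_block"):
        l=bot.landmark_of(n,c); print(f,n,np.round(l[0]["point"],1) if l else None)
a,b=[bot.landmark_of("chock",c) for c in(s,t)]
print("chock",[loc(atz(c,l[0]["point"],0)) for c,l in((s,a),(t,b)) if l], bot.get_obs()["ee_pos"],bot.get_obs()["wrist_force"])
E
```

```text
time: 17.75
ee_pos: [0.5712, -0.1101, 0.1635]
tcp_rot: [179.9, 0.0, 79.4]
wrist_force: [0.3, 0.3, -0.2]
opening: -0.0002
grasp_force: 0.0
time: 18.75
ee_pos: [0.5107, 0.0892, 0.1815]
tcp_rot: [-180.0, 0.0, 79.4]
wrist_force: [-0.1, 0.1, -0.5]
opening: 0.0002
grasp_force: 0.0
scene pointer_tip [210.4 242.7]
scene chock [272.  232.1]
scene chock_pin [337.9 226.7]
scene jar [154.8 229.2]
scene glue [140.5 173.3]
scene frame_sample [217.  292.8]
scene screwdriver [151.6 281.9]
scene tin [292.8 276.6]
scene sanding_block [323.4 171.2]
top pointer_tip [345.5 184.4]
top chock [291.2 208.3]
top chock_pin [344.5 189.5]
top jar [393.2 218.7]
top glue [412.7 282.7]
top frame_sample [340.  156.3]
top screwdriver [395.7 170.6]
top tin [282.8 162.4]
top sanding_block [289.  206.9]
chock [array([0.0882, 0.1042, 0.    ]), array([0.0857, 0.1093, 0.    ])] [0.5107 0.09   0.1816] [-0.1879  0.175  -0.4832]
```

The plate is back up, the chock is clear and the bystanders haven't moved (any change is within network noise).

```bash
python3 -c "
from workcell import bot
print(bot.job_done())"
```

```text
the job is handed in; nothing more can be done
None
```

The job is handed in: I pushed the chock about 105 mm to the plate's +y side, pressed the pointer down about 27.7 mm (tooth measured at about 28 mm), held it there for over a second, and released it; the plate sprang back up.

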